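# Sort the carver's bench

### The arm

A 7-joint arm with a two-finger parallel gripper is mounted at the origin on the work surface. World frame = base frame: x ahead of the robot, y to its left, z up, the work surface at z = 0. Lengths are in mm, angles in rad, forces in N, time in s.
With the tool pointing down it reaches from about 400 to 875 mm from the base axis. Payload 6.5 kg.
Tool frame: the origin (TCP) lies midway between the tips of the shut fingers; the grasp point (between the pads) lies 19 mm behind it; z points along the fingers, y is the line along which they close (so a half turn about z gives the same grasp; the last joint's range is limited). The gripper opens to 88 mm and grips with 3 to 60 N. Pads are 18 mm wide; open, the fingers measure 123 mm over their backs; the gripper's body (75 mm by 187 mm) begins 45 mm behind the grasp point.
Start: joints at [1.061, 0.536, -0.004, 1.538, 0.003, 1.067, -0.071], TCP at [279.087, -587.027, 202.316] pointing down, gripper open.
Joint ranges: [-2.7, 2.7], [-0.37, 2.16], [-1.27, 1.26], [0.24, 2.4], [-1.31, 4.45], [0.19, 1.91], [-2.76, 2.76]. Speed limits (rad/s): [2.39, 2.39, 3.14, 3.14, 3.14, 3.14, 3.14].

### API

Orientations are given as a unit quaternion [x, y, z, w].
In Python, from station import * gives the robot as it stands.
- The arm moves only by the tool send_rows, never from a script. Its argument "deltas" is a list that holds one entry, the list of rows, each a list of 6 numbers: the shift along the tool's x, y, z in m, then the turn, a rotation vector about the tool's x, y, z in degrees. In form: [[[tx, ty, tz, ax, ay, az], ...]]. A call has 1 to 12 rows; each row shifts and turns the commanded pose from where the row before left it, along the tool's axes as they then stand; what a row does not reach is not made up. A row lasts 1/8 s, in which the tool goes at most 62.5 mm and 10.7 degrees, less where a joint would pass 70% of its speed; a pose out of reach is approached as far as the arm can. A call is refused whole if a number of a shift passes 0.0625 or a number of a turn 10.7, either way. A call with a gripper value outside its range is refused whole. "hand" is the opening, from 0 (shut) to 1 (fully open), set as the call begins (left out, the last holds). The fingers move at their own pace and stop on an object; "force" is the grip in N (left out, the last holds). Time passes only in rows, so rows that do not move let the fingers close. It gives the time, the measured TCP pose, the force, the opening and the grip force at its end, in the units of the state.
- observe(): the state, without advancing time (a new reading comes with each control period).
- capture(name): name is "scene" or "top" or "wrist"; returns a dict with "image" (420x560x3 uint8, red, green, blue), "range_z" (420x560 float32, mm along the optical axis (not along the pixel's ray), 0 where there is no reading), "fovy" (degrees; the focal length in pixels is half the picture's height over the tangent of half this angle, whatever the lens; pixels are square), "cx", "cy" (the principal point, pixels), "R" (3x3) and "t" (3): a world point X has camera coordinates R X + t. Camera axes: x right, y down, z forward; pixel columns grow to the right and rows downward; lengths in mm; the calibration is good to about 2 mm. A picture is of the moment at which its call begins.
- hand_in(): hands the job in; it is judged then, once.
Trained networks look in the newest picture that a camera, given by its name, has taken for a name from the list of things; names that differ only in an ending like _2 or _b are one class to them, and where a whole thing is asked for, a point or a joint stands for the part that bears it (a point fixed in the world has none). Each returns a list of dicts, best first, with "score" (0 to 1); they miss things now and then, are a little off and sometimes report something else, mostly with a low value. They report only what shows in the picture. A call takes as long as a camera call. They do not tell look-alikes from the thing itself.
- cut_out(camera, query): "pixels" (420x560 bool, what is visible of it) and "position" ([row, column] in pixels, amid what is visible of it).
- place_of(camera, query): "position" ([row, column] in pixels: a listed point, or the origin of a listed thing).
The state is a dict: "clock": time; "q": joint angles; "qd": joint speeds; "joint_efforts": joint torques, N m; "position": TCP position; "orientation": TCP orientation; "ft_force": force on the tool from outside, world axes, zero at the start; "wrist_torque": the same for the moment, N m; "width": opening from 0.0 (shut) to 1.0 (fully open); "grip_force": force on a finger pad.
Only numpy, scipy, OpenCV 4.12 (cv2) and the standard library are available. Lean on these libraries where they do the work, as an engineer would, in place of code of your own. Each camera call takes 0.05 s, during which the arm holds its last target. There are 200 camera calls.

### The job

The mask is finished, so put the carver's five tools away where they belong. Lay both palm gouges flat in the plywood tool tray, lengthwise and side by side, with both blades pointing to the tray's raised end; stand both bench dogs upright, broad head down, on the floor of the deep steel box; and lay the sharpening stone flat on the floor of the shallow black case.

Things in the scene. Friction and masses are not known exactly. Their poses are not given: they have to be found in the camera images.
- gouge1_mid (a point): palm gouge, wide (18 mm) steel blade, lying flat, 124 mm long: dark octagonal wooden handle 72 long, 26 across flats, then brass ferrule (19 diameter) and thin blade (44 long) on the same axis. Point: centre of the handle, on its axis, 13 above the surface; the handle runs 36 either way along x; +x points to the blade, whose tip is 88 ahead. Balance point about 10 ahead. About 80 g
- gouge2_mid (a point): palm gouge, narrow (10 mm) steel blade, lying flat, 124 mm long: dark octagonal wooden handle 72 long, 26 across flats, then brass ferrule (19 diameter) and thin blade (44 long) on the same axis. Point: centre of the handle, on its axis, 13 above the surface; the handle runs 36 either way along x; +x points to the blade, whose tip is 88 ahead. Balance point about 10 ahead. About 80 g
- dog1_mid (a point): bench dog: pale wooden turned peg standing upright on its broad round head, 70 mm tall: head 34 diameter, 18 high, at the bottom; above it a round shank 20 diameter up to the top. Point: on its axis, half-way up (35 above the surface); z points up the shank. About 60 g
- dog2_mid (a point): bench dog: pale wooden turned peg standing upright on its broad round head, 70 mm tall: head 34 diameter, 18 high, at the bottom; above it a round shank 20 diameter up to the top. Point: on its axis, half-way up (35 above the surface); z points up the shank. About 60 g (the same as the other bench dog; they are interchangeable)
- stone_mid (a point): sharpening stone: grey rectangular block 100 x 45 x 22 mm lying flat. This point is its centre, 11 above the surface it lies on; x is along its length (100), y across (45), z up. Mass about 220 g
- tray_guard (a point): plywood tool tray, fixed: floor 180 x 150 mm inside, 5 above the bench; walls 5 thick, 16 high above the bench on three sides; the fourth, one short end, is raised, 10 thick and 46 high. Point: middle of the raised end's inner face at floor level; +x points along the tray out through the raised end: the floor reaches 180 back along -x (centre 90 back) and 75 either way along y
- dog_box: deep box for the bench dogs, bare steel, fixed to the bench: open box, outside in mm 130 (x) by 150 (y) and 30 high, walls and floor 5 thick, so 120 x 140 inside with its floor 5 above the bench. Origin: centre of its underside, on the bench
- stone_case: case for the stone, black plastic, fixed to the bench: shallow open case, outside in mm 138 (x) by 83 (y) and 14 high, walls and floor 4 thick, so 130 x 75 inside with its floor 4 above the bench. Origin: centre of its underside, on the bench
There are look-alikes about, which are no part of the job. Leave any purple or red look-alike of the part that bears gouge1_mid alone.

How it is judged (in metres and radians):
At the end, for the whole second after the job is handed in: Gouges flat in the tray, within 0.4 rad of its length, blades to the raised end (handle centres 70-150 mm from it, 65 mm of centre line); dogs upright (0.15 rad) on the box floor within 50/60 mm (x/y) of its centre; stone flat (0.08 rad) in the case within 22 mm of its centre in x, y; all at rest (x of gouge1_mid in the frame of tray_guard between -0.15 and -0.07 m and y of gouge1_mid in the frame of tray_guard between -0.065 and 0.065 m and z of gouge1_mid in the frame of tray_guard between 0.005 and 0.02 m and x of tray_guard in the frame of gouge1_mid above 0.05 m and angle between the x axis of each of gouge1_mid, gouge2_mid and the x axis of tray_guard, either way round below 0.4 rad and linear speed of each of gouge1, gouge2, dog1, dog2, stone below 0.02 m/s and x of gouge2_mid in the frame of tray_guard between -0.15 and -0.07 m and y of gouge2_mid in the frame of tray_guard between -0.065 and 0.065 m and z of gouge2_mid in the frame of tray_guard between 0.005 and 0.02 m and x of tray_guard in the frame of gouge2_mid above 0.05 m and x of dog1_mid in the frame of dog_box between -0.05 and 0.05 m and y of dog1_mid in the frame of dog_box between -0.06 and 0.06 m and z of dog1_mid in the frame of dog_box between 0.03 and 0.048 m and angle between each of dog1_mid, dog2_mid's own z axis and vertical below 0.15 rad and x of dog2_mid in the frame of dog_box between -0.05 and 0.05 m and y of dog2_mid in the frame of dog_box between -0.06 and 0.06 m and z of dog2_mid in the frame of dog_box between 0.03 and 0.048 m and x of stone_mid in the frame of stone_case between -0.022 and 0.022 m and y of stone_mid in the frame of stone_case between -0.022 and 0.022 m and z of stone_mid in the frame of stone_case between 0.008 and 0.0185 m and (angle between stone_mid's own z axis and vertical below 0.08 rad or angle between stone_mid's own z axis and vertical above 3.06 rad)); the robot touches nothing.
It also fails if it takes over 128 s, if anything falls off the work surface, if the arm or the gripper's body presses on something with over 40 N, if the wrist force passes 120 N, or if a joint passes its speed limit or range.

## Working session

There is one attempt and no reset: what is moved stays moved. The work goes in short steps, Python scripts to look and compute and a tool call to move; the robot and the scene stay as the last step left them, time stands still between calls to the robot, and variables do not carry over. Pictures are saved under pics/ and viewed, at most 14 in all, crops included, and the job is handed in when it is done.

Besides the shell and the picture viewer there is one more tool, called after "Emit:" as name(argument=value, ...), one argument or row to a line, values as JSON. send_rows: Moves the arm, as the interface text tells. Its arguments: {"type":"object","properties":{"deltas":{"type":"array","items":{"type":"array","items":{"type":"array","items":{"type":"number"}}}},"hand":{"type":"number"},"force":{"type":"number"}},"required":["deltas"]}

```bash
ls; mkdir -p pics
cat > h.py <<'E'
from station import *
import numpy as np, cv2
from scipy.spatial.transform import Rotation as Rn
def f(c): return 210/np.tan(np.radians(c["fovy"])/2)
def world(c,px,z=None):
    """px Nx2 (row,col). uses range unless plane height z given"""
    px=np.atleast_2d(px).astype(float); R=np.array(c["R"]);t=np.array(c["t"])
    d=np.c_[(px[:,1]-c["cx"])/f(c),(px[:,0]-c["cy"])/f(c),np.ones(len(px))]
    if z is None:
        r=c["range_z"][px[:,0].astype(int),px[:,1].astype(int)]
        return (d*r[:,None]-t)@R
    o=-R.T@t; w=d@R
    return o+w*((z-o[2])/w[:,2])[:,None]
def save(c,n,s=1.4): cv2.imwrite("pics/"+n+".png",cv2.resize(c["image"][:,:,::-1],None,fx=s,fy=s))
E
python3 - <<'E'
from h import *
for n in("top","scene"):
    c=capture(n); save(c,n+"0")
    print(n, c["fovy"], (-np.array(c["R"]).T@np.array(c["t"])).round())
    for q in["gouge1_mid","gouge2_mid","dog1_mid","stone_mid","tray_guard","dog_box","stone_case"]:
        for d in place_of(n,q)[:5]:
            if d["score"]>.2: print(q,round(d["score"],2),np.round(d["position"]),world(c,d["position"])[0].round())
s=observe();print(s["position"],s["orientation"],s["clock"],s["width"])
E
```

```text
pics
top 55.83475959598817 [ 458.   -7. 1273.]
gouge1_mid 0.69 [279. 374.] [ 302. -299.   23.]
gouge1_mid 0.57 [267. 237.] [351. 129.  26.]
gouge1_mid 0.55 [243. 333.] [ 417. -175.   28.]
gouge2_mid 0.77 [195. 198.] [580. 246.  29.]
dog1_mid 0.59 [185. 349.] [ 596. -224.   60.]
stone_mid 0.59 [230. 280.] [464.  -8.  23.]
stone_mid 0.35 [242. 334.] [ 423. -178.   29.]
tray_guard 0.84 [181. 403.] [ 604. -398.   44.]
dog_box 0.91 [166. 274.] [669.   4.   4.]
dog_box 0.37 [183. 403.] [ 599. -397.   46.]
dog_box 0.32 [198. 201.] [571. 238.  22.]
scene 56.29184553581738 [1177.  152.  733.]
gouge1_mid 0.69 [193. 348.] [365. 130.  22.]
gouge1_mid 0.66 [159. 211.] [ 306. -287.   25.]
gouge1_mid 0.57 [193. 232.] [ 441. -175.   26.]
gouge2_mid 0.67 [228. 125.] [ 612. -404.   13.]
gouge2_mid 0.62 [264. 388.] [590. 246.  23.]
dog1_mid 0.51 [227. 190.] [ 602. -223.   51.]
stone_mid 0.62 [212. 289.] [472.  -9.  22.]
tray_guard 0.8 [227. 126.] [ 612. -397.   20.]
dog_box 0.64 [281. 271.] [678.  -5.   2.]
stone_case 0.91 [252. 464.] [496. 422.   3.]
[ 279.12534798 -587.02870547  202.3342114 ] [9.75473054e-01 2.20118879e-01 2.79284777e-06 2.74485955e-05] 0.8 1.0003038474352364
```

View pics/top0.png

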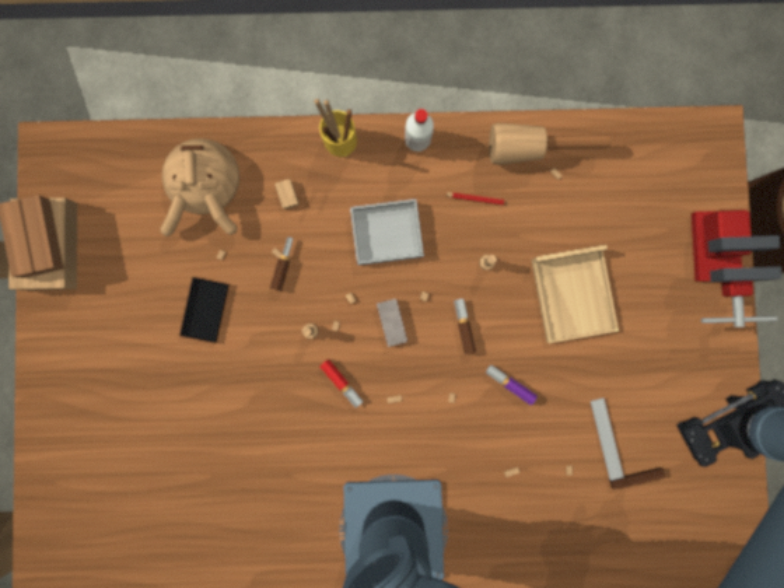

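View pics/scene0.png

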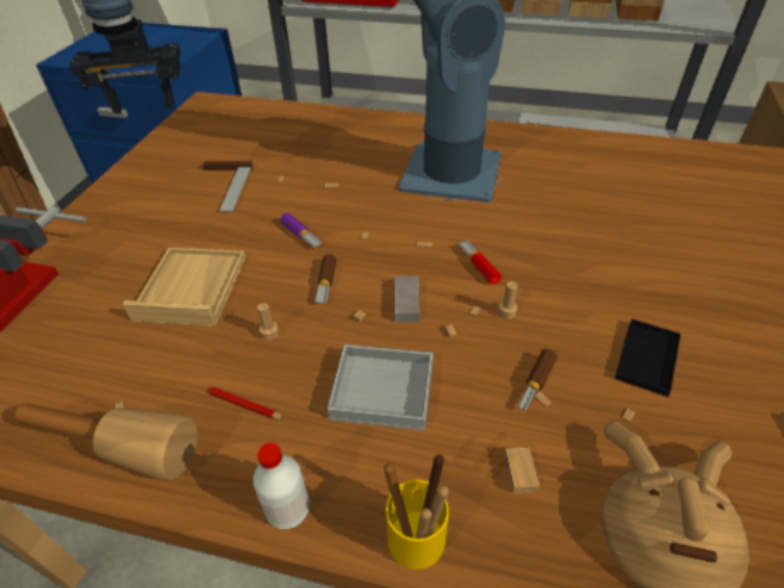

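The top view shows the brown gouges at (465,328) and (283,265). The dogs are at (488,262) and (310,330), the stone is at (392,323), and the box is at (387,232). The tray is at (577,295) with its raised end at the top, and the case is at (205,310). The purple and red decoys are at (512,385) and (342,383). Next I'll measure the poses.

Run:
```python
from h import *
c=capture("top"); im=c["image"].astype(int)
print("bench z",[world(c,[r,k])[0].round() for r,k in((300,300),(240,200),(220,360))])
H=cv2.cvtColor(c["image"],cv2.COLOR_RGB2HSV)
g=np.mgrid[0:420,0:560].reshape(2,-1).T
W=world(c,g).reshape(420,560,3)
def box(cx,cy,r): # display px
    m=np.zeros((420,560),bool); x,y=int(cx/1.4),int(cy/1.4); m[y-r:y+r+1,x-r:x+r+1]=1; return m
for n,cx,cy in(("gA(right)",465,328),("gB(left)",283,265)):
    b=box(cx,cy,28)
    dark=b&(im.sum(2)<190)&(W[...,2]>8); gray=b&(H[...,1]<70)&(im.sum(2)>250)
    for nm,m,z in(("handle",dark,22),("blade",gray,13)):
        m=m.astype(np.uint8); k,l,st,ce=cv2.connectedComponentsWithStats(m)
        if k<2: print(n,nm,"none"); continue
        i=1+st[1:,4].argmax(); p=world(c,np.argwhere(l==i)+0.0,z)[:,:2]
        r=cv2.minAreaRect(p.astype(np.float32)); e=np.linalg.svd(p-p.mean(0),full_matrices=0)[2][0]
        print(n,nm,len(p),"mean",p.mean(0).round(1),"rect",np.round(r[0],1),np.round(r[1],1),"ang",np.degrees(np.arctan2(e[1],e[0])).round(1),"z",np.median(W[...,2][l==i]).round(1))
for n,cx,cy,zlo,zhi,r in(("dogR",488,262,62,80,14),("dogL",310,330,62,80,14),("stone",392,323,14,30,25)):
    m=box(cx,cy,r)&(W[...,2]>zlo)&(W[...,2]<zhi); p=W[m]
    rr=cv2.minAreaRect(p[:,:2].astype(np.float32)); print(n,m.sum(),p.mean(0).round(1),np.round(rr[0],1),np.round(rr[1],1),round(rr[2],1),"median",np.median(p,0).round(1))
for n,q,z in(("box","dog_box",30),("case","stone_case",14),("tray","tray_guard",16)):
    d=cut_out("top",q)
    for k in d[:1]:
        m=k["pixels"]; p=world(c,np.argwhere(m),z)[:,:2].astype(np.float32); rr=cv2.minAreaRect(p)
        print(n,round(k["score"],2),m.sum(),np.round(rr[0],1),np.round(rr[1],1),round(rr[2],1)); 
m=box(205,310,32)&(im.sum(2)<110); p=world(c,np.argwhere(m),10)[:,:2].astype(np.float32); print("caseblack",m.sum(),cv2.minAreaRect(p))
m=box(577,295,50)&(W[...,2]>30)&(W[...,2]<60); p=W[m]; e=np.linalg.svd(p[:,:2]-p[:,:2].mean(0),full_matrices=0)[2][0]
print("tray raised",m.sum(),p.mean(0).round(1),cv2.minAreaRect(p[:,:2].astype(np.float32)),np.degrees(np.arctan2(e[1],e[0])))
x0,y0=390,160
a=c["image"][150:280,120:450]; cv2.imwrite("pics/crop1.png",cv2.resize(a[:,:,::-1],None,fx=2.4,fy=2.4,interpolation=2))
```

```text
bench z [array([240., -66.,   1.]), array([438., 247.,   3.]), array([ 489., -267.,    1.])]
gA(right) handle 39 mean [ 428.2 -183.6] rect [ 427.  -183.5] [64.   6.5] ang -169.2 z 24.8
gA(right) blade 95 mean [ 490.4 -165.1] rect [ 491.1 -164.9] [43.1 22.5] ang -168.4 z 14.7
gB(left) handle 77 mean [577.  235.5] rect [577.1 235.5] [12.  66.8] ang 163.0 z 23.8
gB(left) blade 52 mean [643.  225.4] rect [642.8 225.7] [12.8 40.5] ang 163.8 z 15.7
dogR 35 [ 593.2 -229.1   69.3] [ 593.  -229.7] [18.2 15.8] 85.4 median [ 594.1 -229.    69.7]
dogL 35 [448.2 175.6  70.1] [448.4 176.2] [18.2 15.2] 88.6 median [447.2 176.   70.2]
stone 456 [462.5  -9.4  22.5] [469.7 -40.7] [ 99.8 110.2] 13.3 median [462.9  -9.   22.5]
box 0.7 1980 [666.2  -2.7] [133.  149.8] 5.8
case 0.95 1234 [502.  415.6] [ 90.9 141.2] 77.7
tray 0.77 3249 [ 517.  -428.8] [200.2 174.5] 7.8
caseblack 987 ((503.4934387207031, 417.293701171875), (80.21151733398438, 129.82798767089844), 77.15827178955078)
tray raised 179 [ 605.1 -412.1   44.9] ((605.8981323242188, -413.48431396484375), (10.46192741394043, 157.297119140625), 8.184642791748047) -81.73890044344755
```

View pics/crop1.png

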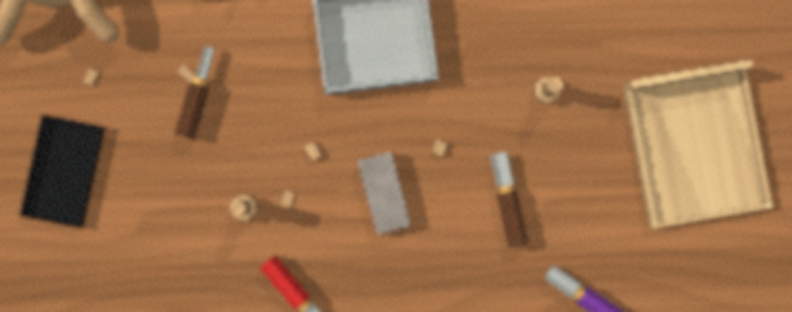

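The crop agrees with the measurements, and small chips lie near gouge B and the dogs. First I'll move above gouge A (about 426,-179, yaw 11.5°).

Emit:
send_rows(
  deltas=[
    [[0,0,0,0,0,7],[0,0,0,0,0,7],[0.022,-0.037,0,0,0,0],[0.022,-0.037,0,0,0,0],[0.022,-0.037,0,0,0,0],[0.022,-0.037,0,0,0,0],[0.022,-0.037,0,0,0,0],[0.022,-0.037,0,0,0,0],[0.022,-0.037,0,0,0,0],[0.022,-0.037,0,0,0,0],[0.022,-0.037,0,0,0,0],[0.022,-0.037,0,0,0,0]],
  ],
  hand=0.7,
  force=25,
)

```text
clock: 2.5
position: [421.9, -179.5, 202.6]
orientation: [0.995, 0.1, 0.0, 0.0]
ft_force: [0.6, -0.8, 0.5]
width: 0.7
grip_force: 0.0
```

```bash
cat >> h.py <<'E'
def pose():
    s=observe(); R=Rn.from_quat(s["orientation"]).as_matrix(); p=np.array(s["position"])
    return p,np.degrees(np.arctan2(R[1,0],R[0,0])),s
def go(x,y,z,yaw):
    """print turn about tool z first, then the shift in tool axes at the target yaw"""
    p,w,s=pose(); d=np.array([x,y,z])-p; a=np.radians(yaw)
    print("t %.2f pos %s yaw %.1f width %.2f grip %.0f"%(s["clock"],p.round(1),w,s["width"],s["grip_force"]))
    print("turn z %.1f  then x %.4f y %.4f z %.4f"%(w-yaw,*(np.array([d[0]*np.cos(a)+d[1]*np.sin(a),d[0]*np.sin(a)-d[1]*np.cos(a),-d[2]])/1000)))
E
python3 - <<'E'
from h import *
c=capture("wrist"); save(c,"w1"); print(c["fovy"],(-np.array(c["R"]).T@np.array(c["t"])).round())
p=world(c,place_of("wrist","gouge1_mid")[0]["position"],13);print(p)
go(426,-179,150,11.5)
E
```

```text
66.49414021156868 [ 494. -165.  385.]
[[ 424.63981764 -179.44533235   13.        ]]
t 2.60 pos [ 423.2 -176.2  202.6] yaw 11.8 width 0.70 grip 0
turn z 0.3  then x 0.0022 y 0.0033 z 0.0526
```

View pics/w1.png

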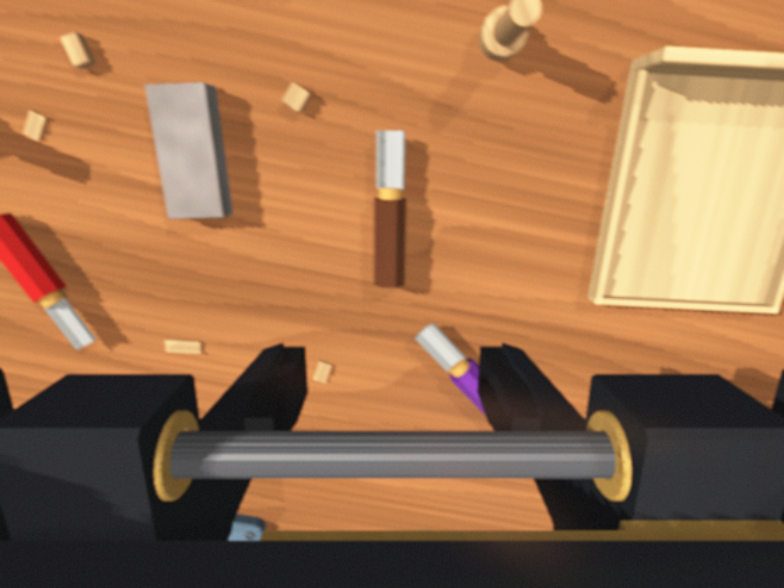

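The wrist view shows the gouge centred at (391,242) and parallel to tool x, with the purple decoy behind it clear of the fingers. I'll descend and grip.

Emit:
send_rows(
  deltas=[
    [[0.005,0.0035,0.03,0,0,0],[0,0,0.04,0,0,0],[0,0,0.04,0,0,0],[0,0,0.035,0,0,0],[0,0,0.025,0,0,0],[0,0,0.015,0,0,0],[0,0,0.007,0,0,0],[0,0,0.005,0,0,0],[0,0,0,0,0,0]],
  ],
  hand=0.7,
)

```text
clock: 3.72
position: [427.3, -183.3, 5.6]
orientation: [0.995, 0.1, 0.0, 0.0]
ft_force: [-0.2, 0.2, -0.1]
width: 0.698
grip_force: 0.0
```

Emit:
send_rows(
  deltas=[
    [[0,0,0,0,0,0],[0,0,0,0,0,0],[0,0,0,0,0,0],[0,0,0,0,0,0],[0,0,0,0,0,0],[0,0,-0.01,0,0,0],[0,0,-0.025,0,0,0],[0,0,-0.035,0,0,0],[0,0,-0.035,0,0,0],[0,0,-0.02,0,0,0]],
  ],
  hand=0,
  force=25,
)

```text
clock: 4.97
position: [427.8, -183.5, 132.7]
orientation: [0.995, 0.1, 0.001, 0.001]
ft_force: [1.1, -0.5, 0.3]
width: 0.006
grip_force: 0.0
```

Run:
```python
from h import *
go(497,-463.5,120,8.2)
```

```text
t 4.97 pos [ 427.8 -183.5  132.7] yaw 11.4 width 0.01 grip 0
turn z 3.2  then x 0.0286 y 0.2870 z 0.0127
```

The fingers closed on nothing, possibly because I lifted before they had finished closing. I'll look.

Run:
```python
from h import *
c=capture("wrist"); save(c,"w2",1.2)
for d in place_of("wrist","gouge1_mid")[:3]: print(d["score"],world(c,d["position"],13))
```

```text
0.68 [[ 424.55271112 -178.73993987   13.        ]]
```

View pics/w2.png

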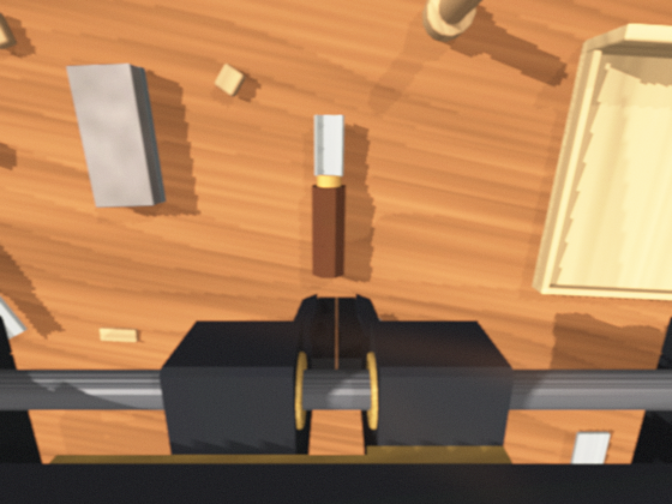

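The gouge hasn't moved, so the fingers were too slow. I'll repeat with a longer close, shifting 4.5 mm in y.

Emit:
send_rows(
  deltas=[
    [[0,-0.0045,0,0,0,0],[0,0,0.02,0,0,0],[0,0,0.02,0,0,0],[0,0,0.02,0,0,0],[0,0,0.01,0,0,0],[0,0,0,0,0,0],[0,0,0,0,0,0],[0,0,0,0,0,0]],
  ],
  hand=0.6,
)

```text
clock: 6.08
position: [426.6, -179.0, 60.9]
orientation: [0.995, 0.1, 0.001, 0.0]
ft_force: [0.6, 0.0, 0.3]
width: 0.601
grip_force: 0.0
```

Emit:
send_rows(
  deltas=[
    [[0,0,0.02,0,0,0],[0,0,0.02,0,0,0],[0,0,0.011,0,0,0],[0,0,0.006,0,0,0],[0,0,0,0,0,0]],
  ],
)

```text
clock: 6.7
position: [426.2, -178.8, 3.4]
orientation: [0.995, 0.1, -0.0, 0.0]
ft_force: [0.0, -0.3, -0.1]
width: 0.607
grip_force: 0.0
```

Emit:
send_rows(
  deltas=[
    [[0,0,0,0,0,0],[0,0,0,0,0,0],[0,0,0,0,0,0],[0,0,0,0,0,0],[0,0,0,0,0,0],[0,0,0,0,0,0],[0,0,0,0,0,0],[0,0,0,0,0,0]],
  ],
  hand=0,
  force=25,
)

```text
clock: 7.7
position: [426.1, -178.8, 3.3]
orientation: [0.995, 0.1, -0.0, -0.0]
ft_force: [-0.5, -0.4, -0.3]
width: 0.005
grip_force: 0.0
```

Run:
```python
from h import *
c=capture("wrist"); save(c,"w3",1.2)
for d in place_of("wrist","gouge1_mid")[:3]: print(d["score"],world(c,d["position"],13))
p,w,s=pose(); print(s)
d=capture("top"); 
for k in place_of("top","gouge1_mid")[:4]: print(k["score"],k["position"],world(d,k["position"],13))
```

```text
0.6 [[ 423.7226259  -179.11507898   13.        ]]
{'clock': 7.8, 'q': array([ 0.38288599,  0.57336471, -0.1012617 ,  2.13251862,  0.12886314,
        0.44126826, -1.19024649]), 'qd': array([-5.06715547e-04, -1.31319434e-03,  6.71962471e-05, -1.51802380e-03,
       -3.11012688e-04, -1.27118232e-03,  2.95263990e-03]), 'joint_efforts': array([ 1.63501714e-03, -4.61201406e+01, -2.09331773e-01, -1.22425997e+01,
       -1.23707784e-02, -6.46325271e-02,  3.85917679e-05]), 'position': array([ 426.08910851, -178.82737292,    3.30546487]), 'orientation': array([ 9.95031331e-01,  9.95622936e-02, -1.56080102e-05,  1.88399721e-05]), 'ft_force': array([-0.00584255, -0.00966171, -0.59872403]), 'wrist_torque': array([-0.0127697 , -0.01095328,  0.01440128]), 'grip_force': 0.0, 'width': 0.009696132144349456}
0.65 [266.8, 236.6] [[351.07883868 131.17202414  13.        ]]
0.61 [243.8, 334.0] [[ 415.01127741 -178.87653637   13.        ]]
```

View pics/w3.png

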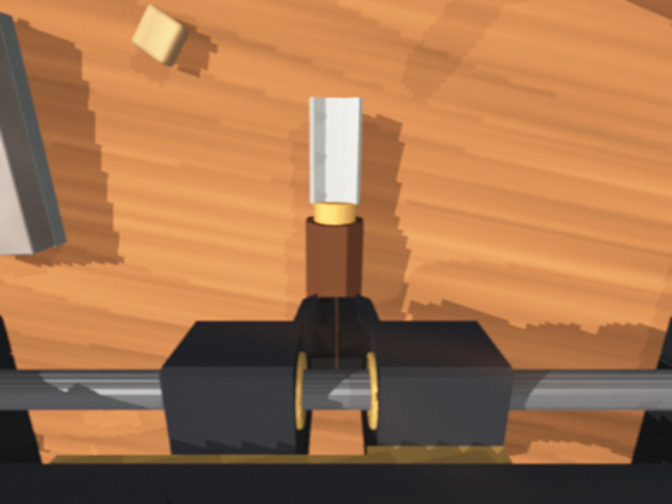

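Run:
```python
from h import *
c=capture("wrist"); R=np.array(c["R"]);t=np.array(c["t"]); p,w,s=pose()
print("R",R.round(3).tolist(),"cam",(-R.T@t).round(1), "tcp",p.round(1))
def pr(X): v=R@X+t; return (np.array([f(c)*v[1]/v[2]+c["cy"], f(c)*v[0]/v[2]+c["cx"]]).round(0),v[2].round(0))
print("tcp",pr(p),"grasp",pr(p+[0,0,19]),"up45",pr(p+[0,0,45]))
for d in place_of("wrist","gouge1_mid")[:2]: print(d)
D=c["range_z"]
for r in range(80,330,8): print(r,D[r,278:283].round(0)[::2],world(c,[r,279])[0].round(0))
```

```text
R [[0.199, -0.98, 0.001], [-0.94, -0.19, 0.284], [-0.278, -0.057, -0.959]] cam [ 497.9 -164.5  185.6] tcp [ 426.1 -178.8    3.3]
tcp (array([237., 279.]), np.float64(196.0)) grasp (array([250., 279.]), np.float64(177.0)) up45 (array([272., 279.]), np.float64(152.0))
{'position': [244.5, 279.3], 'score': 0.93}
80 [173. 172. 174.] [ 514. -161.   -1.]
88 [161. 161. 161.] [ 509. -162.   15.]
96 [162. 163. 161.] [ 505. -163.   13.]
104 [165. 163. 164.] [ 501. -163.   14.]
112 [165. 165. 164.] [ 498. -164.   13.]
120 [166. 166. 167.] [ 494. -165.   14.]
128 [167. 167. 167.] [ 490. -166.   12.]
136 [168. 169. 169.] [ 486. -167.   14.]
144 [170. 169. 168.] [ 482. -167.   15.]
152 [170. 170. 171.] [ 478. -168.   14.]
160 [171. 172. 172.] [ 474. -169.   14.]
168 [172. 172. 171.] [ 470. -170.   16.]
176 [166. 165. 165.] [ 467. -170.   23.]
184 [167. 167. 167.] [ 463. -171.   23.]
192 [166. 164. 164.] [ 459. -172.   25.]
200 [165. 166. 167.] [ 455. -173.   26.]
208 [167. 167. 167.] [ 451. -174.   27.]
216 [168. 169. 167.] [ 446. -174.   26.]
224 [169. 168. 171.] [ 442. -175.   27.]
232 [171. 171. 170.] [ 437. -176.   26.]
240 [172. 172. 172.] [ 433. -177.   26.]
248 [157. 158. 159.] [ 434. -177.   39.]
256 [149. 149. 149.] [ 435. -177.   50.]
264 [140. 141. 141.] [ 435. -177.   58.]
272 [135. 141. 139.] [ 432. -177.   60.]
280 [137. 144. 141.] [ 429. -178.   61.]
288 [121. 143. 141.] [ 425. -179.   61.]
296 [117. 145. 117.] [ 435. -177.   83.]
304 [116. 184. 115.] [ 432. -178.   84.]
312 [76. 78. 77.] [ 452. -174.  118.]
320 [76. 76. 77.] [ 451. -174.  119.]
328 [76. 75. 76.] [ 451. -174.  122.]
```

Run:
```python
from h import *
c=capture("scene"); g=np.mgrid[0:420,0:560].reshape(2,-1).T
W=world(c,g); im=c["image"].reshape(-1,3).astype(int)
R=np.array(c["R"]);t=np.array(c["t"])
for z in(3,22,36): v=R@np.array([435,-178,z])+t; print(z,(f(c)*v[1]/v[2]+c["cy"]).round(),(f(c)*v[0]/v[2]+c["cx"]).round())
m=(abs(W[:,0]-430)<20)&(abs(W[:,1]+178)<16)&(im.sum(1)<100)&(W[:,2]>0)
for a in np.c_[g[m],W[m].round(),im[m]][-60::4]: print(a.astype(int))
save({"image":c["image"][130:250,150:310]},"s4",4)
```

```text
3 198.0 232.0
22 193.0 231.0
36 189.0 231.0
[ 181  227  437 -185   65   28   29   29]
[ 181  231  433 -176   63   23   22   21]
[ 181  235  434 -164   66   28   29   29]
[ 182  229  436 -180   61   28   27   27]
[ 182  233  434 -170   61   24   23   23]
[ 183  228  439 -182   60   24   25   24]
[ 183  232  437 -172   60   23   21   23]
[ 184  227  439 -186   56   31   29   29]
[ 184  231  436 -176   55   22   19   21]
[ 184  235  433 -165   54   26   28   29]
[ 185  230  435 -179   51   25   26   26]
[ 185  234  435 -168   52   28   27   29]
[ 186  230  436 -179   47   24   25   24]
[ 186  234  435 -168   49   27   27   26]
[ 187  231  437 -176   45   32   28   25]
```

View pics/s4.png

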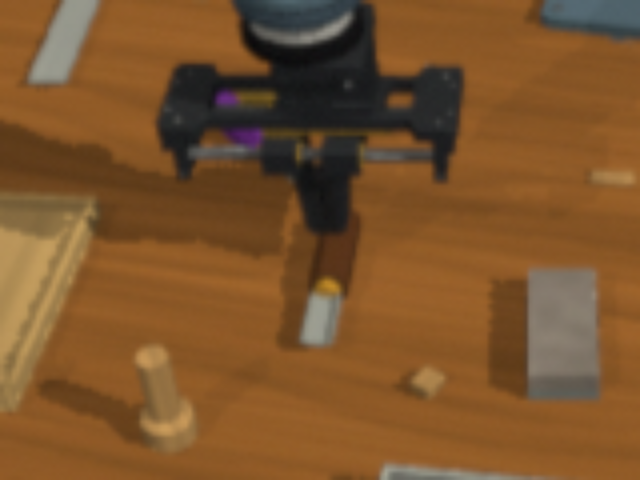

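The scene view shows the fingertips shut about 10 mm above the handle. The real tips are about 35 mm higher than the reported TCP. I'll open, then go down in small steps and watch the force.

Emit:
send_rows(
  deltas=[
    [[0,0,0,0,0,0],[0,0,0,0,0,0],[0,0,0,0,0,0],[0,0,0,0,0,0],[0,0,0,0,0,0],[0,0,0,0,0,0],[0,0,0.01,0,0,0],[0,0,0.01,0,0,0],[0,0,0.005,0,0,0],[0,0,0,0,0,0]],
  ],
  hand=0.6,
)

```text
clock: 9.3
position: [425.6, -178.6, -22.3]
orientation: [0.995, 0.1, -0.001, -0.0]
ft_force: [0.1, -0.3, 0.4]
width: 0.598
grip_force: 0.0
```

Emit:
send_rows(
  deltas=[
    [[0,0,0.002,0,0,0],[0,0,0.002,0,0,0],[0,0,0,0,0,0]],
  ],
)

```text
clock: 9.68
position: [426.1, -178.8, -25.7]
orientation: [0.995, 0.1, -0.0, -0.0]
ft_force: [-0.3, -0.4, -0.6]
width: 0.597
grip_force: 0.0
```

Emit:
send_rows(
  deltas=[
    [[0,0,0.002,0,0,0],[0,0,0.002,0,0,0],[0,0,0,0,0,0]],
  ],
)

```text
clock: 10.05
position: [426.0, -178.7, -29.8]
orientation: [0.995, 0.1, -0.0, -0.0]
ft_force: [-0.1, 0.0, -0.5]
width: 0.604
grip_force: 0.0
```

Run:
```python
from h import *
p,w,s=pose(); print(p.round(1),s["ft_force"].round(1))
c=capture("wrist"); im=c["image"].astype(int)
# lowest finger pixels: front faces
save(c,"w5",1.2)
for col in(200,210,220,345,350,355):
    for r in range(236,262,3): print(col,r,world(c,[r,col])[0].round(0),im[r,col].sum(),end=" | ")
    print()
```

```text
[ 426.  -178.7  -29.8] [-0.1  0.  -0.5]
200 236 [ 430. -137.    1.] 476 | 200 239 [ 428. -137.   -1.] 478 | 200 242 [ 427. -137.    1.] 488 | 200 245 [ 425. -137.   -1.] 493 | 200 248 [ 429. -139.   11.] 307 | 200 251 [ 429. -140.   15.] 110 | 200 254 [ 429. -141.   18.] 110 | 200 257 [ 430. -142.   21.] 110 | 200 260 [ 430. -142.   24.] 99 | 
210 236 [ 431. -142.   -1.] 470 | 210 239 [ 429. -142.   -0.] 470 | 210 242 [ 427. -142.   -2.] 485 | 210 245 [ 429. -143.    7.] 296 | 210 248 [ 429. -144.    9.] 94 | 210 251 [ 428. -144.   11.] 70 | 210 254 [ 428. -145.   14.] 93 | 210 257 [ 428. -146.   17.] 87 | 210 260 [ 429. -146.   21.] 100 | 
220 236 [ 432. -147.    0.] 463 | 220 239 [ 431. -147.    0.] 469 | 220 242 [ 429. -147.    0.] 476 | 220 245 [ 427. -147.   -1.] 492 | 220 248 [ 429. -148.    7.] 165 | 220 251 [ 429. -149.   11.] 95 | 220 254 [ 429. -150.   14.] 95 | 220 257 [ 429. -150.   18.] 94 | 220 260 [ 430. -151.   21.] 92 | 
345 236 [ 445. -209.   -0.] 346 | 345 239 [ 443. -210.   -1.] 343 | 345 242 [ 441. -210.   -0.] 349 | 345 245 [ 440. -211.   -1.] 362 | 345 248 [ 441. -208.    8.] 130 | 345 251 [ 441. -208.   11.] 79 | 345 254 [ 441. -207.   14.] 78 | 345 257 [ 441. -207.   17.] 83 | 345 260 [ 441. -206.   22.] 82 | 
350 236 [ 445. -212.    0.] 341 | 350 239 [ 443. -212.   -0.] 357 | 350 242 [ 442. -213.   -1.] 387 | 350 245 [ 444. -210.    8.] 251 | 350 248 [ 442. -211.    7.] 107 | 350 251 [ 441. -210.   11.] 93 | 350 254 [ 441. -210.   14.] 75 | 350 257 [ 441. -209.   17.] 92 | 350 260 [ 441. -209.   20.] 80 | 
355 236 [ 446. -214.   -0.] 476 | 355 239 [ 444. -215.    0.] 477 | 355 242 [ 443. -215.    1.] 482 | 355 245 [ 441. -216.   -0.] 456 | 355 248 [ 444. -212.   11.] 100 | 355 251 [ 444. -211.   15.] 95 | 355 254 [ 443. -211.   17.] 112 | 355 257 [ 442. -211.   19.] 115 | 355 260 [ 441. -211.   20.] 102 |
```

View pics/w5.png

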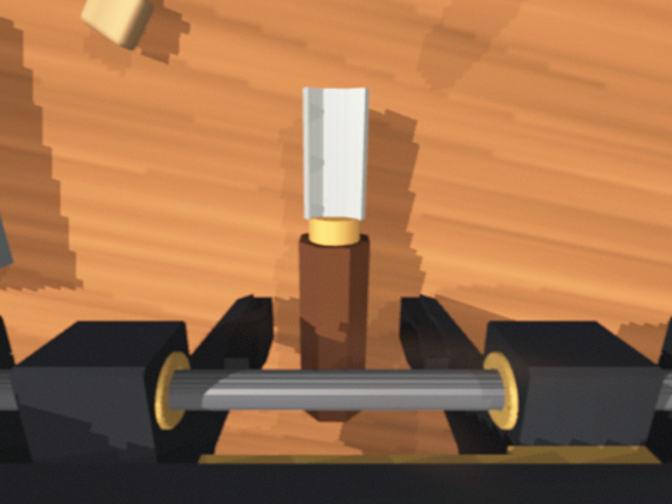

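The fingers now straddle the handle with the tips at about z = 5.5, so the true tip height is the reported z plus 35.5. I'll lower 3 mm and close.

Emit:
send_rows(
  deltas=[
    [[0,0,0.003,0,0,0],[0,0,0,0,0,0]],
  ],
)

```text
clock: 10.35
position: [425.9, -178.7, -32.9]
orientation: [0.995, 0.1, -0.0, -0.0]
ft_force: [0.7, -0.8, -1.0]
width: 0.599
grip_force: 0.0
```

Emit:
send_rows(
  deltas=[
    [[0,0,0,0,0,0],[0,0,0,0,0,0],[0,0,0,0,0,0],[0,0,0,0,0,0],[0,0,0,0,0,0],[0,0,0,0,0,0]],
  ],
  hand=0,
  force=25,
)

```text
clock: 11.1
position: [426.1, -178.8, -32.7]
orientation: [0.995, 0.1, -0.0, 0.0]
ft_force: [-0.3, 0.3, 1.6]
width: 0.289
grip_force: 25.0
```

Emit:
send_rows(
  deltas=[
    [[0,0,-0.015,0,0,0],[0,0,-0.03,0,0,0],[0,0,-0.035,0,0,0],[0,0,-0.03,0,0,0],[0,0,-0.02,0,0,3.2],[0.004,0.041,0,0,0,0],[0.004,0.041,0,0,0,0],[0.004,0.041,0,0,0,0],[0.004,0.041,0,0,0,0],[0.004,0.041,0,0,0,0],[0.004,0.041,0,0,0,0],[0.004,0.041,0,0,0,0]],
  ],
)

```text
clock: 12.6
position: [494.9, -460.0, 98.3]
orientation: [0.997, 0.072, 0.0, -0.0]
ft_force: [0.5, -0.8, -0.3]
width: 0.292
grip_force: 25.0
```

Run:
```python
from h import *
c=capture("wrist"); save(c,"w6",1.2)
# tray raised face & floor by depth
g=np.mgrid[0:420,0:560].reshape(2,-1).T; W=world(c,g); 
m=(W[:,2]>36)&(W[:,2]<56)&(W[:,0]>560)&(W[:,0]<640)&(W[:,1]<-300)&(c["range_z"].ravel()>0); p=W[m]
print("raised",m.sum(),p.mean(0).round(1),cv2.minAreaRect(p[:,:2].astype(np.float32)))
go(496.5,-463.7,-26.5,8.2)
```

```text
raised 4488 [ 607.4 -415.2   45.1] ((607.9764404296875, -415.0740051269531), (10.464025497436523, 159.61605834960938), 8.199634552001953)
t 12.65 pos [ 494.5 -466.6   98.6] yaw 8.0 width 0.29 grip 25
turn z -0.2  then x 0.0024 y -0.0026 z 0.1251
```

View pics/w6.png

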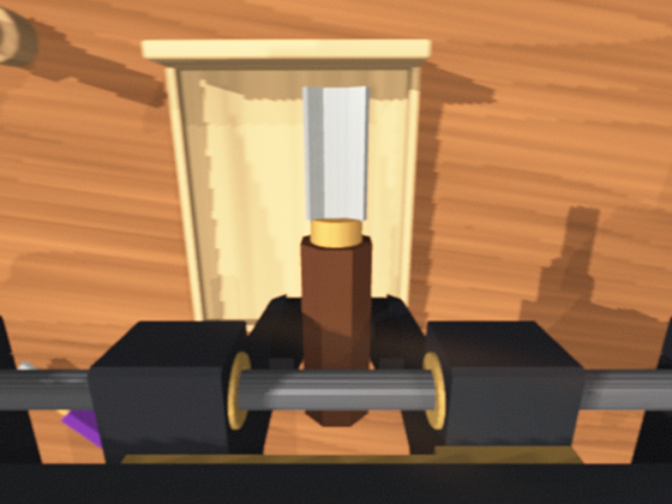

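The gouge is held straight over the right half of the tray, and the raised end is now refined to (607.7,-415). I'll lower and release.

Emit:
send_rows(
  deltas=[
    [[0.004,-0.002,0.02,0,0,0],[0,0,0.035,0,0,0],[0,0,0.03,0,0,0],[0,0,0.02,0,0,0],[0,0,0.01,0,0,0],[0,0,0.006,0,0,0],[0,0,0.003,0,0,0],[0,0,0,0,0,0]],
  ],
)

```text
clock: 13.65
position: [498.9, -456.6, -26.2]
orientation: [0.997, 0.072, 0.0, 0.0]
ft_force: [-0.5, 0.4, -0.8]
width: 0.288
grip_force: 25.0
```

Emit:
send_rows(
  deltas=[
    [[0,0,0.001,0,0,0],[0,0,0,0,0,0]],
  ],
)

```text
clock: 13.9
position: [498.7, -456.4, -27.4]
orientation: [0.997, 0.072, 0.0, 0.0]
ft_force: [0.5, -0.5, -0.3]
width: 0.293
grip_force: 25.0
```

Emit:
send_rows(
  deltas=[
    [[0,0,0,0,0,0],[0,0,0,0,0,0],[0,0,0,0,0,0],[0,0,-0.015,0,0,0],[0,0,-0.025,0,0,0],[0,0,-0.035,0,0,0],[0,0,-0.035,0,0,0],[0,0,-0.02,0,0,0]],
  ],
  hand=0.42,
)

```text
clock: 14.9
position: [499.5, -457.1, 105.3]
orientation: [0.997, 0.072, 0.001, 0.001]
ft_force: [0.8, -0.0, -0.9]
width: 0.421
grip_force: 0.0
```

Run:
```python
from h import *
c=capture("wrist"); save(c,"w7",1.2)
D=c["range_z"]
for d in place_of("wrist","gouge1_mid")[:2]: print(d["score"],d["position"],world(c,d["position"],18))
print("dogs");
go(593.5,-229.3,100,8)
```

```text
0.57 [199.5, 281.5] [[ 499.73705084 -459.0631187    18.        ]]
dogs
t 15.00 pos [ 500.  -457.5  105.2] yaw 8.2 width 0.42 grip 0
turn z 0.2  then x 0.1244 y -0.2130 z 0.0052
```

Emit:
send_rows(
  deltas=[
    [[0.02,-0.034,0,0,0,0],[0.02,-0.036,0,0,0,0],[0.02,-0.036,0,0,0,0],[0.02,-0.036,0,0,0,0],[0.02,-0.036,0,0,0,0],[0.02,-0.034,0,0,0,0],[0,0,0,0,0,0],[0,0,0,0,0,0],[0,0,0,0,0,0]],
  ],
  hand=0.6,
)

```text
clock: 16.12
position: [585.9, -231.2, 101.8]
orientation: [0.998, 0.071, -0.001, 0.0]
ft_force: [0.6, -0.2, 0.6]
width: 0.6
grip_force: 0.0
```

```bash
cat >> h.py <<'E'
def near(n,x,y,r,zlo,zhi,name=None):
    """depth points of camera n within r of (x,y), zlo<z<zhi: mean and min-area rectangle"""
    c=capture(n)
    if name: save(c,name,1.2)
    W=world(c,np.mgrid[0:420,0:560].reshape(2,-1).T); dark=c["image"].reshape(-1,3).astype(int).sum(1)<130
    m=(np.hypot(W[:,0]-x,W[:,1]-y)<r)&(W[:,2]>zlo)&(W[:,2]<zhi)&(c["range_z"].ravel()>0)
    if n=="wrist" and zlo>30: m&=~dark
    p=W[m]; q=cv2.minAreaRect(p[:,:2].astype(np.float32))
    print(m.sum(),"mean",p.mean(0).round(1),"rect",np.round(q[0],1),np.round(q[1],1),round(q[2],1)); return p
E
python3 - <<'E'
from h import *
near("wrist",593,-229,30,63,78)
near("wrist",593,-229,30,13,22)
go(593,-229,-6.5,8.2)
E
```

```text
631 mean [ 596.9 -230.4   69.5] rect [ 596.4 -230.5] [18.9 19.2] 3.2
572 mean [ 602.2 -229.8   18.6] rect [ 599.  -230.2] [27.4 33.5] 6.9
t 16.23 pos [ 586.3 -230.8  102.1] yaw 8.1 width 0.60 grip 0
turn z -0.1  then x 0.0069 y -0.0008 z 0.1086
```

Emit:
send_rows(
  deltas=[
    [[0.01,0.001,0,0,0,0],[0,0,0.02,0,0,0],[0,0,0.03,0,0,0],[0,0,0.028,0,0,0],[0,0,0.02,0,0,0],[0,0,0.01,0,0,0],[0,0,0,0,0,0],[0,0,0,0,0,0]],
  ],
)

```text
clock: 17.23
position: [597.8, -229.2, -4.8]
orientation: [0.997, 0.072, 0.001, 0.0]
ft_force: [-0.3, -0.6, -1.6]
width: 0.6
grip_force: 0.0
```

Emit:
send_rows(
  deltas=[
    [[0,0,0,0,0,0],[0,0,0,0,0,0],[0,0,0,0,0,0],[0,0,0,0,0,0],[0,0,0,0,0,0],[0,0,0,0,0,0],[0,0,0,0,0,0],[0,0,0,0,0,0]],
  ],
  hand=0,
  force=20,
)

```text
clock: 18.23
position: [597.1, -228.9, -5.6]
orientation: [0.997, 0.072, 0.0, 0.0]
ft_force: [-0.4, 0.0, 1.3]
width: 0.215
grip_force: 20.0
```

Run:
```python
from h import *
go(667,-32,74,5.8)
```

```text
t 18.23 pos [ 597.1 -228.9   -5.6] yaw 8.2 width 0.22 grip 20
turn z 2.4  then x 0.0894 y -0.1888 z -0.0796
```

Emit:
send_rows(
  deltas=[
    [[0,0,-0.02,0,0,0],[0,0,-0.03,0,0,0],[0,0,-0.03,0,0,2.4],[0.015,-0.0315,0,0,0,0],[0.015,-0.0315,0,0,0,0],[0.015,-0.0315,0,0,0,0],[0.015,-0.0315,0,0,0,0],[0.015,-0.0315,0,0,0,0],[0.015,-0.0315,0,0,0,0],[0,0,0,0,0,0],[0,0,0,0,0,0],[0,0,0,0,0,0]],
  ],
)

```text
clock: 19.73
position: [667.1, -33.7, 74.7]
orientation: [0.999, 0.05, -0.0, 0.001]
ft_force: [0.2, -0.2, -0.6]
width: 0.216
grip_force: 20.0
```

Run:
```python
from h import *
near("wrist",667,-3,115,26,36,"w8")
near("top",667,-3,115,26,36)
go(669.5,-32.5,0.4,5.8)
```

```text
3748 mean [702.3   2.6  29.4] rect [677.8  -2.3] [114.3 150.4] 6.2
91 mean [646.3  53.9  30.6] rect [663.1  43.6] [129.9  56.3] 5.8
t 19.82 pos [667.1 -33.2  74.5] yaw 5.7 width 0.22 grip 20
turn z -0.1  then x 0.0024 y -0.0004 z 0.0741
```

View pics/w8.png

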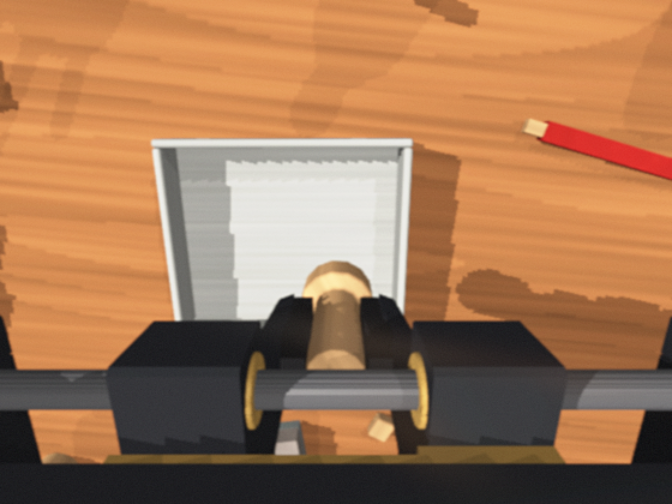

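The dog is held upright over the right half of the box, and the box centre is about (670,-3). I'll lower and release.

Emit:
send_rows(
  deltas=[
    [[0.006,-0.0015,0.01,0,0,0],[0,0,0.02,0,0,0],[0,0,0.02,0,0,0],[0,0,0.014,0,0,0],[0,0,0.007,0,0,0],[0,0,0.003,0,0,0],[0,0,0,0,0,0],[0,0,0,0,0,0]],
  ],
)

```text
clock: 20.82
position: [673.7, -29.6, 1.0]
orientation: [0.999, 0.051, 0.001, 0.0]
ft_force: [-0.3, 0.4, -0.2]
width: 0.215
grip_force: 20.0
```

Emit:
send_rows(
  deltas=[
    [[0,0,0,0,0,0],[0,0,0,0,0,0],[0,0,0,0,0,0],[0,0,0,0,0,0],[0,0,-0.01,0,0,0],[0,0,-0.02,0,0,0],[0,0,-0.035,0,0,0],[0,0,-0.035,0,0,0],[0,0,-0.01,0,0,0],[0,0,0,0,0,0]],
  ],
  hand=0.42,
)

```text
clock: 22.08
position: [673.6, -29.6, 111.3]
orientation: [0.999, 0.051, 0.001, 0.0]
ft_force: [-0.9, -0.3, -0.6]
width: 0.419
grip_force: 0.0
```

Run:
```python
from h import *
near("wrist",673,-31,30,66,85)
go(450,177,110,0)
```

```text
611 mean [673.7 -30.8  74.3] rect [672.8 -30.8] [19.1 19.2] 2.1
t 22.12 pos [672.8 -29.5 110. ] yaw 5.8 width 0.43 grip 0
turn z 5.8  then x -0.2228 y -0.2065 z 0.0000
```

Emit:
send_rows(
  deltas=[
    [[0,0,0,0,0,5.8],[-0.032,-0.0295,0,0,0,0],[-0.032,-0.0295,0,0,0,0],[-0.032,-0.0295,0,0,0,0],[-0.032,-0.0295,0,0,0,0],[-0.032,-0.0295,0,0,0,0],[-0.032,-0.0295,0,0,0,0],[-0.032,-0.0295,0,0,0,0],[0,0,0,0,0,0],[0,0,0,0,0,0],[0,0,0,0,0,0]],
  ],
  hand=0.6,
)

```text
clock: 23.5
position: [449.7, 175.7, 109.9]
orientation: [1.0, -0.001, -0.0, 0.0]
ft_force: [0.4, -0.4, 0.1]
width: 0.601
grip_force: 0.0
```

Run:
```python
from h import *
p=near("wrist",450,177,30,63,78); q=p.mean(0)
near("wrist",463,-9,70,17,28)
go(*cv2.minAreaRect(p[:,:2].astype(np.float32))[0],-6,0)
```

```text
582 mean [451.1 175.8  69.4] rect [450.3 175.7] [19.  19.2] 46.2
6243 mean [467.   -7.3  21.9] rect [464.3  -9.2] [100.3  46.7] 13.3
t 23.60 pos [449.6 175.9 110.1] yaw -0.1 width 0.60 grip 0
turn z -0.1  then x 0.0007 y 0.0002 z 0.1161
```

Emit:
send_rows(
  deltas=[
    [[0.001,0,0.02,0,0,0],[0,0,0.03,0,0,0],[0,0,0.03,0,0,0],[0,0,0.023,0,0,0],[0,0,0.01,0,0,0],[0,0,0.003,0,0,0],[0,0,0,0,0,0]],
  ],
)

```text
clock: 24.48
position: [450.6, 176.9, -5.2]
orientation: [1.0, 0.0, 0.0, -0.0]
ft_force: [-0.2, 0.2, -0.6]
width: 0.6
grip_force: 0.0
```

Emit:
send_rows(
  deltas=[
    [[0,0,0,0,0,0],[0,0,0,0,0,0],[0,0,0,0,0,0],[0,0,0,0,0,0],[0,0,0,0,0,0],[0,0,0,0,0,0],[0,0,0,0,0,0],[0,0,0,0,0,0]],
  ],
  hand=0,
  force=20,
)

```text
clock: 25.48
position: [450.2, 176.8, -5.6]
orientation: [1.0, 0.0, 0.0, -0.0]
ft_force: [-0.7, 0.1, 3.3]
width: 0.216
grip_force: 20.0
```

Run:
```python
from h import *
go(667,28,95,5.8)
```

```text
t 25.48 pos [450.2 176.8  -5.6] yaw 0.0 width 0.22 grip 20
turn z -5.8  then x 0.2007 y 0.1700 z -0.1006
```

Emit:
send_rows(
  deltas=[
    [[0,0,-0.02,0,0,0],[0,0,-0.035,0,0,0],[0,0,-0.035,0,0,-5.8],[0.029,0.0243,-0.01,0,0,0],[0.029,0.0243,0,0,0,0],[0.029,0.0243,0,0,0,0],[0.029,0.0243,0,0,0,0],[0.029,0.0243,0,0,0,0],[0.029,0.0243,0,0,0,0],[0.027,0.0243,0,0,0,0],[0,0,0,0,0,0],[0,0,0,0,0,0]],
  ],
)

```text
clock: 26.98
position: [666.2, 28.8, 93.6]
orientation: [0.999, 0.051, -0.001, -0.0]
ft_force: [-0.4, 1.3, -1.8]
width: 0.219
grip_force: 20.0
```

Run:
```python
from h import *
go(667,28,0.3,5.8)
```

```text
t 26.98 pos [666.2  28.8  93.6] yaw 5.9 width 0.22 grip 20
turn z 0.1  then x 0.0007 y 0.0009 z 0.0933
```

Emit:
send_rows(
  deltas=[
    [[0.001,0.001,0.02,0,0,0],[0,0,0.03,0,0,0],[0,0,0.023,0,0,0],[0,0,0.012,0,0,0],[0,0,0.005,0,0,0],[0,0,0.003,0,0,0],[0,0,0,0,0,0],[0,0,0,0,0,0]],
  ],
)

```text
clock: 27.98
position: [668.9, 27.1, 2.0]
orientation: [0.999, 0.051, 0.001, -0.0]
ft_force: [0.1, -0.3, -0.3]
width: 0.219
grip_force: 20.0
```

Emit:
send_rows(
  deltas=[
    [[0,0,0,0,0,0],[0,0,0,0,0,0],[0,0,0,0,0,0],[0,0,0,0,0,0],[0,0,-0.01,0,0,0],[0,0,-0.02,0,0,0],[0,0,-0.035,0,0,0],[0,0,-0.035,0,0,0],[0,0,-0.01,0,0,0],[0,0,0,0,0,0]],
  ],
  hand=0.42,
)

```text
clock: 29.22
position: [668.9, 27.1, 112.3]
orientation: [0.999, 0.051, 0.001, -0.0]
ft_force: [0.0, 0.1, -0.0]
width: 0.421
grip_force: 0.0
```

Run:
```python
from h import *
near("wrist",667,28,25,66,85)
near("top",673,-31,20,66,85)
go(580,243,110,-17)
```

```text
609 mean [669.9  26.3  74.3] rect [669.1  26.1] [19.2 19.1] 79.9
0 mean [nan nan nan] rect [0. 0.] [0. 0.] 0.0
t 29.32 pos [667.5  27.  110.3] yaw 5.8 width 0.42 grip 0
turn z 22.8  then x -0.1469 y -0.1809 z 0.0003h.py:31: RuntimeWarning: Mean of empty slice.
  print(m.sum(),"mean",p.mean(0).round(1),"rect",np.round(q[0],1),np.round(q[1],1),round(q[2],1)); return p
  ret = um.true_divide(
```

Emit:
send_rows(
  deltas=[
    [[0,0,0,0,0,7.6],[0,0,0,0,0,7.6],[0,0,0,0,0,7.6],[-0.0245,-0.0301,0,0,0,0],[-0.0245,-0.0301,0,0,0,0],[-0.0245,-0.0301,0,0,0,0],[-0.0245,-0.0301,0,0,0,0],[-0.0245,-0.0301,0,0,0,0],[-0.0245,-0.0301,0,0,0,0],[0,0,0,0,0,0],[0,0,0,0,0,0],[0,0,0,0,0,0]],
  ],
  hand=0.6,
)

```text
clock: 30.82
position: [581.0, 240.7, 110.8]
orientation: [0.989, -0.149, -0.0, 0.001]
ft_force: [-0.8, -1.3, 0.5]
width: 0.601
grip_force: 0.0
```

Run:
```python
from h import *
near("wrist",580,243,45,20,29,"w9")
c=capture("wrist")
for d in place_of("wrist","gouge2_mid")[:2]: print(d["score"],world(c,d["position"],13))
go(580,243,-32.5,-17)
near("top",673,-31,20,66,85)
```

```text
2197 mean [583.8 241.4  24.2] rect [583.5 241.4] [24.3 81. ] 72.5
0.68 [[578.92871597 242.68465286  13.        ]]
t 30.98 pos [581.  241.6 111.2] yaw -17.1 width 0.60 grip 0
turn z -0.1  then x -0.0013 y -0.0011 z 0.1437
36 mean [669.5 -30.8  75.4] rect [669.9 -31.1] [15.4 18.9] 88.5
```

View pics/w9.png

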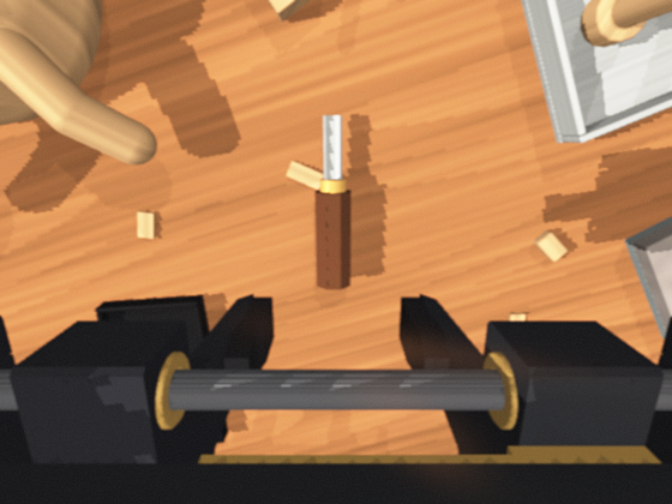

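Gouge B is centred at (333,240) in line with the tool, and the chip at (305,175) is clear of the pads. I'll pick it up.

Emit:
send_rows(
  deltas=[
    [[-0.001,-0.001,0.02,0,0,0],[0,0,0.035,0,0,0],[0,0,0.035,0,0,0],[0,0,0.025,0,0,0],[0,0,0.015,0,0,0],[0,0,0.008,0,0,0],[0,0,0.004,0,0,0],[0,0,0,0,0,0]],
  ],
)

```text
clock: 32.02
position: [580.2, 244.1, -30.3]
orientation: [0.989, -0.148, 0.0, -0.0]
ft_force: [-0.4, 0.8, 0.3]
width: 0.598
grip_force: 0.0
```

Emit:
send_rows(
  deltas=[
    [[0,0,0,0,0,0],[0,0,0,0,0,0],[0,0,0,0,0,0],[0,0,0,0,0,0],[0,0,0,0,0,0],[0,0,0,0,0,0],[0,0,0,0,0,0]],
  ],
  hand=0,
  force=25,
)

```text
clock: 32.9
position: [580.0, 244.0, -30.4]
orientation: [0.989, -0.148, 0.0, -0.0]
ft_force: [-0.2, -0.2, 5.1]
width: 0.293
grip_force: 25.0
```

Run:
```python
from h import *
go(489,-397,107,8.2)
```

```text
t 32.90 pos [580.  244.  -30.4] yaw -17.0 width 0.29 grip 25
turn z -25.2  then x -0.1815 y 0.6215 z -0.1374
```

Emit:
send_rows(
  deltas=[
    [[0,0,-0.015,0,0,0],[0,0,-0.03,0,0,0],[0,0,-0.035,0,0,-8.4],[0,0,-0.035,0,0,-8.4],[0,0,-0.022,0,0,-8.4],[-0.0115,0.039,0,0,0,0],[-0.0115,0.039,0,0,0,0],[-0.0115,0.039,0,0,0,0],[-0.0115,0.039,0,0,0,0],[-0.0115,0.039,0,0,0,0],[-0.0115,0.039,0,0,0,0],[-0.0115,0.039,0,0,0,0]],
  ],
)

```text
clock: 34.4
position: [539.0, -39.1, 106.9]
orientation: [0.997, 0.072, 0.0, 0.0]
ft_force: [-0.5, -0.5, -0.1]
width: 0.288
grip_force: 25.0
```

Emit:
send_rows(
  deltas=[
    [[-0.0115,0.039,0,0,0,0],[-0.0115,0.039,0,0,0,0],[-0.0115,0.039,0,0,0,0],[-0.0115,0.039,0,0,0,0],[-0.0115,0.039,0,0,0,0],[-0.0115,0.039,0,0,0,0],[-0.0115,0.039,0,0,0,0],[-0.0115,0.039,0,0,0,0],[-0.0115,0.036,0,0,0,0],[0,0,0,0,0,0],[0,0,0,0,0,0],[0,0,0,0,0,0]],
  ],
)

```text
clock: 35.9
position: [487.3, -395.3, 106.5]
orientation: [0.997, 0.073, 0.0, -0.0]
ft_force: [0.3, 0.3, -1.7]
width: 0.29
grip_force: 25.0
```

Run:
```python
from h import *
c=capture("wrist"); save(c,"w10",1.2)
go(489,-397,-24.2,8.2)
```

```text
t 35.95 pos [ 487.3 -395.5  106.5] yaw 8.3 width 0.29 grip 25
turn z 0.1  then x 0.0015 y 0.0018 z 0.1307
```

View pics/w10.png

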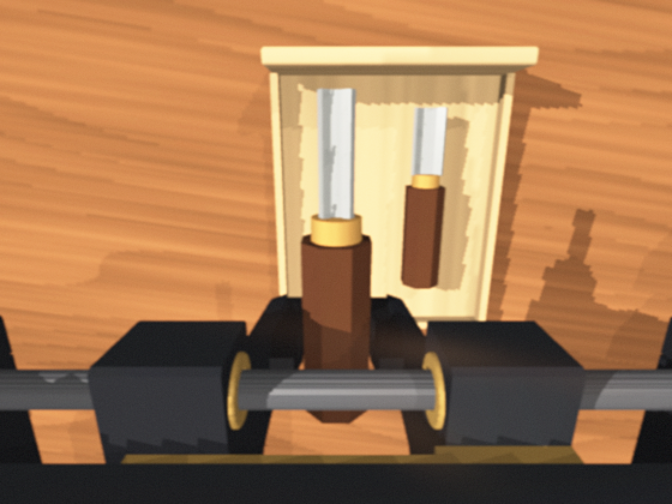

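Gouge 1 lies in the right half of the tray and gouge 2 is held over the left half, both with blades to the raised end. I'll lower and release.

Emit:
send_rows(
  deltas=[
    [[0.001,0.002,0.02,0,0,0],[0,0,0.035,0,0,0],[0,0,0.03,0,0,0],[0,0,0.023,0,0,0],[0,0,0.013,0,0,0],[0,0,0.006,0,0,0],[0,0,0.003,0,0,0],[0,0,0.001,0,0,0],[0,0,0,0,0,0]],
  ],
)

```text
clock: 37.08
position: [488.3, -399.1, -24.1]
orientation: [0.997, 0.072, 0.0, 0.0]
ft_force: [-0.2, -0.3, -0.5]
width: 0.29
grip_force: 25.0
```

Emit:
send_rows(
  deltas=[
    [[0,0,0,0,0,0],[0,0,0,0,0,0],[0,0,0,0,0,0],[0,0,0,0,0,0],[0,0,-0.015,0,0,0],[0,0,-0.025,0,0,0],[0,0,-0.035,0,0,0],[0,0,-0.035,0,0,0],[0,0,-0.02,0,0,0],[0,0,0,0,0,0]],
  ],
  hand=0.42,
)

```text
clock: 38.33
position: [488.8, -399.5, 107.0]
orientation: [0.997, 0.072, 0.001, 0.001]
ft_force: [-0.0, 0.2, -0.4]
width: 0.42
grip_force: 0.0
```

Run:
```python
from h import *
for y in(-397,-457): near("wrist",489+(y==-457)*10,y,42,25,38)
go(464.3,-9.2,100,13.3)
```

```text
2314 mean [ 491.7 -399.5   29.3] rect [ 491.2 -399.6] [79.2 25. ] 8.1
2349 mean [ 502.1 -455.6   29.3] rect [ 501.8 -456.6] [78.1 24.9] 8.0
t 38.42 pos [ 487.3 -398.4  104.4] yaw 8.2 width 0.42 grip 0
turn z -5.1  then x 0.0671 y -0.3840 z 0.0044
```

Emit:
send_rows(
  deltas=[
    [[0,0,0,0,0,-5.1],[0.0067,-0.0384,0,0,0,0],[0.0067,-0.0384,0,0,0,0],[0.0067,-0.0384,0,0,0,0],[0.0067,-0.0384,0,0,0,0],[0.0067,-0.0384,0,0,0,0],[0.0067,-0.0384,0,0,0,0],[0.0067,-0.0384,0,0,0,0],[0.0067,-0.0384,0,0,0,0],[0.0067,-0.0384,0,0,0,0],[0.0067,-0.0384,0,0,0,0],[0,0,0,0,0,0]],
  ],
  hand=0.8,
)

```text
clock: 39.92
position: [463.3, -6.5, 104.2]
orientation: [0.993, 0.119, -0.001, -0.001]
ft_force: [0.4, -0.4, -0.4]
width: 0.796
grip_force: 0.0
```

Emit:
send_rows(
  deltas=[
    [[0,0,0,0,0,0],[0,0,0,0,0,0]],
  ],
)

```text
clock: 40.17
position: [464.3, -11.1, 104.8]
orientation: [0.993, 0.115, -0.001, 0.0]
ft_force: [0.2, 0.1, -0.7]
width: 0.8
grip_force: 0.0
```

Run:
```python
from h import *
go(464.3,-9.2,-25,13.3)
near("wrist",464,-9,75,17,28)
```

```text
t 40.17 pos [464.3 -11.1 104.8] yaw 13.2 width 0.80 grip 0
turn z -0.1  then x 0.0005 y -0.0018 z 0.1298
5863 mean [467.1  -8.6  21.9] rect [464.2  -9.4] [100.   45.1] 13.4
```

Emit:
send_rows(
  deltas=[
    [[0.0005,-0.0015,0.02,0,0,0],[0,0,0.035,0,0,0],[0,0,0.035,0,0,0],[0,0,0.022,0,0,0],[0,0,0.01,0,0,0],[0,0,0.005,0,0,0],[0,0,0.002,0,0,0],[0,0,0,0,0,0],[0,0,0,0,0,0]],
  ],
)

```text
clock: 41.35
position: [465.1, -8.1, -23.2]
orientation: [0.993, 0.116, 0.0, 0.0]
ft_force: [-1.1, 0.5, 0.4]
width: 0.802
grip_force: 0.0
```

Emit:
send_rows(
  deltas=[
    [[0,0,0,0,0,0],[0,0,0,0,0,0],[0,0,0,0,0,0],[0,0,0,0,0,0],[0,0,0,0,0,0],[0,0,0,0,0,0],[0,0,0,0,0,0],[0,0,0,0,0,0]],
  ],
  hand=0,
  force=40,
)

```text
clock: 42.35
position: [464.8, -8.1, -23.6]
orientation: [0.993, 0.116, 0.0, 0.0]
ft_force: [-0.6, -0.0, 3.5]
width: 0.503
grip_force: 40.0
```

Run:
```python
from h import *
go(503.5,416.5,76,-12.5)
```

```text
t 42.35 pos [464.8  -8.1 -23.6] yaw 13.3 width 0.50 grip 40
turn z 25.8  then x -0.0541 y -0.4229 z -0.0996
```

Emit:
send_rows(
  deltas=[
    [[0,0,-0.01,0,0,0],[0,0,-0.025,0,0,0],[0,0,-0.03,0,0,8.6],[0,0,-0.025,0,0,8.6],[0,0,-0.01,0,0,8.6],[-0.0045,-0.0353,0,0,0,0],[-0.0045,-0.0353,0,0,0,0],[-0.0045,-0.0353,0,0,0,0],[-0.0045,-0.0353,0,0,0,0],[-0.0045,-0.0353,0,0,0,0],[-0.0045,-0.0353,0,0,0,0],[-0.0045,-0.0353,0,0,0,0]],
  ],
)

```text
clock: 43.85
position: [486.8, 240.9, 76.5]
orientation: [0.994, -0.109, -0.0, 0.0]
ft_force: [0.6, -0.5, -2.3]
width: 0.508
grip_force: 40.0
```

Emit:
send_rows(
  deltas=[
    [[-0.0045,-0.0353,0,0,0,0],[-0.0045,-0.0353,0,0,0,0],[-0.0045,-0.0353,0,0,0,0],[-0.0045,-0.0353,0,0,0,0],[-0.0045,-0.0353,0,0,0,0],[0,0,0,0,0,0],[0,0,0,0,0,0],[0,0,0,0,0,0]],
  ],
)

```text
clock: 44.85
position: [503.7, 415.4, 76.2]
orientation: [0.994, -0.109, -0.0, 0.001]
ft_force: [0.5, 0.0, -1.6]
width: 0.506
grip_force: 40.0
```

Run:
```python
from h import *
c=capture("wrist"); save(c,"w11",1.2)
g=np.mgrid[0:420,0:560].reshape(2,-1).T; p=world(c,g,14); im=c["image"].reshape(-1,3).astype(int)
# black rim/case pixels in front of gripper
a=np.radians(-12.5); u=np.array([np.cos(a),np.sin(a)]); v=np.array([-np.sin(a),np.cos(a)])
L=(p[:,:2]-[503.5,416.5])@np.c_[u,v]
m=(im.sum(1)<150)&(g[:,0]<240)&(abs(L[:,0])<100)&(abs(L[:,1])<60)
print(m.sum(),"local extents x",np.percentile(L[m,0],[.5,99.5]).round(1),"y",np.percentile(L[m,1],[.5,99.5]).round(1))
go(503.5,416.5,-19,-12.5)
```

```text
4804 local extents x [-15.8  69.4] y [-39.7  40.6]
t 44.90 pos [503.8 415.6  76.3] yaw -12.6 width 0.50 grip 40
turn z -0.1  then x -0.0005 y -0.0008 z 0.0953
```

View pics/w11.png

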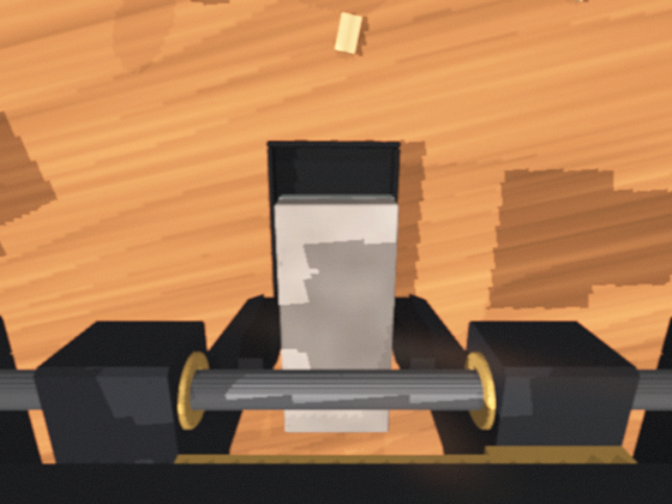

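The stone is held level over the case, with the case centred to within 1 mm of my target. I'll lower it.

Emit:
send_rows(
  deltas=[
    [[0,-0.0005,0.02,0,0,0],[0,0,0.03,0,0,0],[0,0,0.025,0,0,0],[0,0,0.01,0,0,0],[0,0,0.005,0,0,0],[0,0,0.003,0,0,0],[0,0,0.002,0,0,0],[0,0,0,0,0,0],[0,0,0,0,0,0]],
  ],
)

```text
clock: 46.02
position: [503.8, 417.8, -18.3]
orientation: [0.994, -0.109, 0.0, -0.0]
ft_force: [0.6, -0.3, -2.0]
width: 0.505
grip_force: 40.0
```

Run:
```python
from h import *
go(503.5,416.5,-19,-12.5); print(pose()[2]["ft_force"])
```

```text
t 46.02 pos [503.8 417.8 -18.3] yaw -12.5 width 0.50 grip 40
turn z 0.0  then x 0.0000 y 0.0014 z 0.0007
[ 0.58672554 -0.33037107 -2.04054121]
```

Emit:
send_rows(
  deltas=[
    [[0,0,0.001,0,0,0],[0,0,0,0,0,0]],
  ],
)

```text
clock: 46.28
position: [503.7, 417.8, -19.5]
orientation: [0.994, -0.109, 0.0, -0.0]
ft_force: [1.1, 0.0, -2.1]
width: 0.505
grip_force: 40.0
```

Emit:
send_rows(
  deltas=[
    [[0,0,0,0,0,0],[0,0,0,0,0,0],[0,0,0,0,0,0],[0,0,0,0,0,0],[0,0,-0.01,0,0,0],[0,0,-0.02,0,0,0],[0,0,-0.035,0,0,0],[0,0,-0.035,0,0,0],[0,0,-0.03,0,0,0],[0,0,0,0,0,0],[0,0,0,0,0,0]],
  ],
  hand=0.66,
)

```text
clock: 47.65
position: [503.3, 417.4, 110.3]
orientation: [0.994, -0.109, -0.0, 0.0]
ft_force: [-0.0, -0.0, 0.7]
width: 0.658
grip_force: 0.0
```

Run:
```python
from h import *
p=near("wrist",503,416,75,20,34)
A=np.c_[p[:,:2]-p[:,:2].mean(0),np.ones(len(p))]; print("tilt",np.linalg.lstsq(A,p[:,2],rcond=None)[0])
near("wrist",670,26,22,66,85)
c=capture("top"); W=world(c,np.mgrid[0:420,0:560].reshape(2,-1).T)
for x,y in((673,-31),(669,26)):
    m=(np.hypot(W[:,0]-x,W[:,1]-y)<20)&(W[:,2]>60); print("dog",m.sum(),W[m].mean(0).round(1))
for x,y in((489,-399),(499,-457)):
    m=(np.hypot(W[:,0]-x,W[:,1]-y)<15); print("gouge z",np.percentile(W[m,2],90).round(1))
save(c,"top9")
```

```text
5808 mean [505.7 416.4  25.9] rect [502.9 417.1] [ 45.1 100.3] 77.6
tilt [ 5.18422691e-04 -5.84639513e-04  2.58838303e+01]
0 mean [nan nan nan] rect [0. 0.] [0. 0.] 0.0
dog 37 [669.4 -30.9  74.7]
dog 37 [665.4  26.4  74.3]
gouge z 32.4
gouge z 33.7h.py:31: RuntimeWarning: Mean of empty slice.
  print(m.sum(),"mean",p.mean(0).round(1),"rect",np.round(q[0],1),np.round(q[1],1),round(q[2],1)); return p
  ret = um.true_divide(
```

View pics/top9.png

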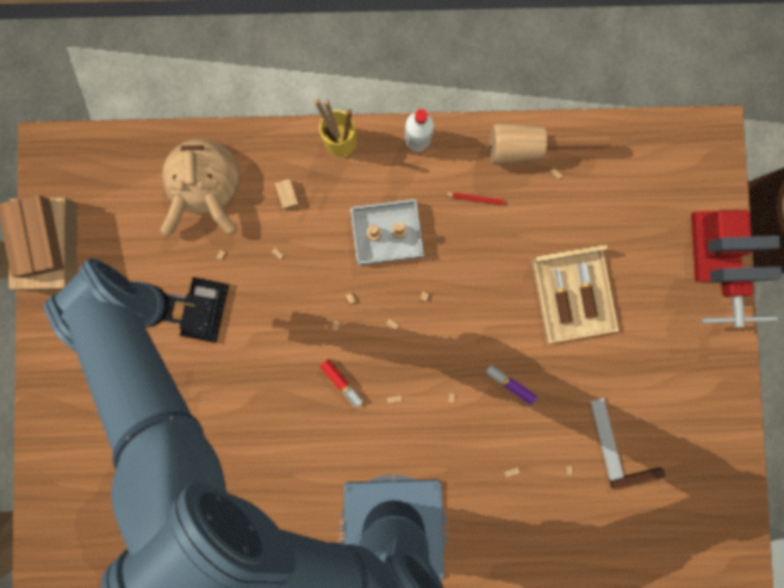

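The stone lies flat in the case at (503,417), with its top at z = 25.9. Both dogs stand in the box at (374,232) and (399,230), and both gouges lie in the tray with blades to the raised end. The decoys are untouched and the gripper is clear, so I'll hand in.

```bash
python3 -c "
from station import *
print(hand_in())"
```

```text
the job is handed in; nothing more can be done
None
```

All five tools are put away and the job was handed in at about 48 s; the last images show everything in place, but the hand-in returned no verdict.

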